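Open the pedal bin and hold the sprung tweezers at their gauge mark over it

ROBOT

A 6-joint arm with a two-finger parallel gripper is mounted at the origin on the work surface. World frame = base frame: x ahead of the robot, y to its left, z up, the work surface at z = 0. Lengths are in m, angles in rad, forces in N, time in s.
With the tool pointing down it reaches from about 0.35 to 0.775 m from the base axis. Payload 5.5 kg.
Tool frame: the origin (TCP) lies where the fingers leave the gripper's body, on its centre line; the fingertips stand 73 mm ahead of it and the grasp point (between the pads) lies 54 mm ahead of it; z points along the fingers, y is the direction in which the jaws open and shut (so a half turn about z gives the same grasp; the last joint's range is limited). The gripper opens to 85 mm and grips with 20 to 120 N. Pads are 22 mm wide; open, the fingers measure 114 mm over their backs; the gripper's body (76 mm by 85 mm) begins 54 mm behind the grasp point. The pads swing forward as they close: fully open they stand 13 mm farther back than shut.
Start: joints at [1.067, 0.313, 0.046, 1.304, 0, 1.431], TCP at [0.205, 0.537, 0.304] pointing down, gripper open.
Joint ranges: [-2.76, 2.76], [-0.86, 1.69], [-1.03, 1.26], [-2.2, 2.34], [-1.47, 1.5], [-3.14, 3.14]. Speed limits (rad/s): [2.57, 2.57, 3.14, 3.14, 3.14, 3.14].

INTERFACE

Orientations are given as a unit quaternion [w, x, y, z].
In Python, from workcell import env, read_camera, job, cut_out gives the robot as it stands.
- The arm moves only by the tool servo_tool, never from a script. Its argument "deltas" is a list of rows, each an object of numbers: "dx", "dy", "dz": the shift along the world's x, y, z in mm; "rx", "ry", "rz": the turn, a rotation vector about the world's x, y, z in rad; "fingers": the closure, from -1 (fully open) to 1 (shut). A call has 1 to 8 rows; each row shifts and turns the commanded pose from where the row before left it; what a row does not reach is not made up. A row lasts 1/10 s, in which the tool goes at most 50 mm and 8.59 degrees, less where a joint would pass 70% of its speed; a pose out of reach is approached as far as the arm can. A call is refused whole if a number of a shift passes 50 or a number of a turn 0.15, either way. A call with a gripper value outside its range is refused whole. The fingers move at their own pace and stop on an object; "newtons" is the grip in N (left out, the last holds). Time passes only in rows, so rows that do not move let the fingers close. It gives the time, the measured TCP pose, the force and the opening at its end, in the units of the state.
- env.get_state(): the state, without advancing time (a new reading comes with each control period).
- read_camera(name): name is "side" or "top" or "wrist"; returns a dict with "img" (384x512x3 uint8, red, green, blue), "intrinsics" (3x3 intrinsics, pixels), "extrinsics" (4x4, takes a point from camera to world coordinates); the wrist camera has in their place "hand_eye" (4x4, takes a point from camera to tool coordinates, whose origin is the TCP and whose axes are the flange's). Camera axes: x right, y down, z forward; pixel columns grow to the right and rows downward; lengths in m; the calibration is good to about 2 mm. The wrist camera is an equidistant fisheye: a pixel r from the principal point sees the ray r / f radians off the axis. A picture is of the moment at which its call begins: read the wrist's pose just before it. There is no depth.
- job.hand_in(): hands the job in, once; it reports no verdict.
Trained networks look in the newest picture that a camera, given by its name, has taken for a name from the list of things; names that differ only in an ending like _2 or _b are one class to them, and where a whole thing is asked for, a point or a joint stands for the part that bears it (a point fixed in the world has none). Each returns a list of dicts, best first, with "confidence" (0 to 1); they miss things now and then, are a little off and sometimes report something else, mostly with a low value. They report only what shows in the picture. A call takes as long as a camera call. They do not tell look-alikes from the thing itself.
- cut_out(target, camera): "region" (384x512 bool, what is visible of it) and "extent" ([left, top, right, bottom] in pixels, round what is visible of it).
The state is a dict: "clock": time; "joint_pos": joint angles; "qvel": joint speeds; "tau": joint torques, N m; "tcp_pos": TCP position; "orientation": TCP orientation; "wrist_force": force on the tool from outside, world axes, zero at the start; "ft_torque": the same for the moment, N m; "finger_gap": finger opening in m.
Only numpy, scipy, OpenCV 4.12 (cv2) and the standard library are available. Lean on these libraries where they do the work, as an engineer would, in place of code of your own. Each camera call takes 0.05 s, during which the arm holds its last target. There are 200 camera calls.

TASK

Press the bin's pedal fully down to its stop for a moment and let it come back up; the flap stays open. Then pick up the sprung kitchen tweezers and squeeze them to their gauge mark (tips 20 mm apart, end of the gauge tongue flush with the outer face of the other arm). Finish while still holding them at that gap, still, tips over the middle of the open bin a few centimetres above its rim and not touching it, so that I can slip a spent coffee pod between them; leave the other things where they are.

Things in the scene. Friction and masses are not known exactly. Their poses are not given: they have to be found in the camera images.
- bin: fixed square steel bin, 150 x 150 in plan, rim 150 above the block, walls 4; origin under its centre, z up. Its pedal sticks out of the face towards its own -x, the flap's hinge runs along the rim on its +x side
- bin_mouth (a point): centre of the bin's mouth, at rim height (150 above the block); axes as the bin's
- bin_pedal (a joint): angle of the pedal, 0 = up (rest), 0.2 rad = down on its stop; spring-returned. It hinges across the bin at a level 36 above the block, 60 from the bin's centre towards its -x. Pressing on the middle of the pad down to the stop takes 17 mm of travel and rises from about 2 N to about 7 N of spring plus a few N for lifting the flap
- pedal_pad (a point): middle of the top of the black rubber pedal pad, 145 from the bin's centre towards its -x, 44 above the block when up, 27 when down; moves with the pedal. The pad is 50 (bin's x) by 60 (y) and 8 thick; its near edge towards the bin stands 45 off the bin's face
- bin_flap (a joint): angle of the flap, 0 = lying shut over the mouth; the pedal pushed to its stop lifts it to about 1.3 rad, where its stiff hinge keeps it after the pedal is let go; limit 1.55
- flap_edge (a point): middle of the free edge of the flap (steel plate 148 x 152 x 5, hinge 73 from the bin's centre towards its +x at rim height); shut it lies at the bin's -x edge, open it stands about 290 above the block
- tweezers: loose sprung steel tweezers, 185 long, about 100 g, balanced between the grip panels, lying on edge so that the arms open and close level. Origin on the midline, at the underside, below the middle of the grip panels; +x to the tips, +z up, +y to the left arm. Round heel with the two spring hinges at x = -110 (y = +-7); tips end at x = +70.
- tweezers_grip (a point): on the midline between the two grip panels, 12 above the underside. Panels: x = -25 to +25 on each arm, 24 high, 5 thick, flat outside. At rest they are about 50 over the outer faces, tips 52 apart; at the mark all is parallel from the panels to the tips: 30 over the outer faces, 20 inside. Squeezing takes 1.5 N at first, 8 N at the mark; tips move 1.6 times as much as panels
- gauge_end (a point): end of the flat gauge tongue (9 wide, 2 thick, small rib at its end, 14.5 above the underside) that reaches across from the left arm at x = 42; at the mark it is flush with the right arm's outer face
- tweezers_mid (a point): point on the tweezers' midline between the tips, x = 66, 9 above their underside
- tip_left (a point): inner face of the left arm's tip (tweezers' +y side), x = 66 at the mark, 9 above the underside; its distance from tip_right is the tip gap
- tip_right (a point): inner face of the right arm's tip, likewise
- reamer: wooden citrus reamer, 146 long, 42 across its ridge, lying on the block; origin under its middle, x along it
- bowl: terracotta-glazed bowl, 150 across, 60 high; origin under its centre
- cup: steel measuring cup, 66 across, 50 high, with a flat handle reaching to 101 from its axis along its +x; origin under the cup's centre
- carafe: empty glass carafe, 100 across, 200 high, narrow neck; origin under its centre
- jar: white ceramic jar with wooden cap, 64 across, 85 high; origin under its centre
- saucer: white saucer, 120 across, 16 high; origin under its centre
Not all that is in view belongs to the job. Leave any green look-alike of the tweezers alone.

How it is judged:
On the way, in this order (a step that is already met when the one before it is completed fails the run):
1. the bin's pedal is pressed down to its stop and the flap is up (value of joint bin_pedal above 0.185 rad and value of joint bin_flap above 1 rad), for 0.2 s.
2. the tweezers are held at the marked gap over the open bin (distance between tip_left and tip_right between 0.0165 and 0.0235 m and horizontal distance between tweezers_mid and bin_mouth below 0.045 m and z of tweezers_mid in the frame of bin_mouth between 0.015 and 0.1 m and contact force between the fingers and tweezers above 2 N and contact force between tweezers and bin below 0.2 N and value of joint bin_flap above 1 rad and value of joint bin_pedal below 0.03 rad), for 0.5 s.
At the end, for the whole second after the job is handed in: Fingers hold the tweezers (over 2 N), still (20 mm/s, 0.2 rad/s), tip gap 20 +-3.5 mm, the point between the tips within 45 mm of the mouth's middle in plan and 15 to 100 mm above the rim, not touching the bin; flap open over 1.0 rad, pedal back under 0.03 rad (all of step 2 and linear speed of tweezers below 0.02 m/s and angular speed of tweezers below 0.2 rad/s); the arm keeps its last pose, push and grip.
It fails at once if one of the other things on the block is pushed more than 30 mm (distance of any of reamer, bowl, cup, carafe, jar, saucer from where it was at the start of the episode above 0.03 m).
It also fails if it takes over 64 s, if anything falls off the work surface, if the arm or the gripper's body presses on something with over 40 N, if the wrist force passes 120 N, or if a joint passes its speed limit or range.

## Working session

There is one attempt and no reset: what is moved stays moved. The work goes in short steps, Python scripts to look and compute and a tool call to move; the robot and the scene stay as the last step left them, time stands still between calls to the robot, and variables do not carry over. Pictures are saved under pics/ and viewed, about 8 in all and at most 12, crops included, and the job is handed in when it is done.

Besides the shell and the picture viewer there is one more tool, called after "Request:" as a command line: name --argument value ..., lists and objects as JSON in quotes. servo_tool: Moves the arm, as the interface text tells. Its arguments: {"type":"object","properties":{"deltas":{"type":"array"},"newtons":{"type":"number"}},"required":["deltas"]}

```bash
mkdir -p pics; ls; cat > h.py <<'E'
from workcell import env, read_camera, job, cut_out
import numpy as np, cv2
def px2w(c,u,v,z):
    K=np.array(c["intrinsics"]);T=np.array(c["extrinsics"])
    d=T[:3,:3]@np.linalg.solve(K,[u,v,1.]);o=T[:3,3]
    return o+d*(z-o[2])/d[2]
def w2px(c,p):
    K=np.array(c["intrinsics"]);T=np.linalg.inv(np.array(c["extrinsics"]))
    q=K@(T[:3,:3]@np.array(p)+T[:3,3]);return q[:2]/q[2]
E
python3 - <<'E'
from h import *
s=env.get_state();print({k:np.round(v,3).tolist() for k,v in s.items()})
t=read_camera("top")
cv2.imwrite("pics/top.png",t["img"][:,:,::-1])
print(np.round(t["extrinsics"],3).tolist(),np.round(t["intrinsics"],1).tolist())
for n in ["tweezers","bin","bin_pedal","bin_flap"]:
    for r in cut_out(n,"top"): print(n,r["confidence"],r["extent"])
t=read_camera("side")
cv2.imwrite("pics/side.png",t["img"][:,:,::-1])
print(np.round(t["extrinsics"],3).tolist())
E
```

```text
pics
{'clock': 0.0, 'joint_pos': [1.067, 0.314, 0.045, 1.304, -0.0, 1.431], 'qvel': [0.001, 0.002, 0.001, -0.0, 0.0, 0.001], 'tau': [-0.001, -48.063, 29.853, 0.02, -0.0, 0.0], 'tcp_pos': [0.204, 0.537, 0.303], 'orientation': [-0.0, 0.181, 0.983, -0.001], 'wrist_force': [-0.043, 1.164, 1.547], 'ft_torque': [-0.027, -0.001, 0.036], 'finger_gap': 0.086}
[[-0.014, -0.994, 0.104, 0.368], [-1.0, 0.014, -0.003, 0.014], [0.001, -0.104, -0.995, 1.365], [0.0, 0.0, 0.0, 1.0]] [[370.1, 0.0, 259.6], [0.0, 370.1, 186.4], [0.0, 0.0, 1.0]]
tweezers 0.68 [209.7, 210.8, 230.3, 262.7]
tweezers 0.51 [205.1, 140.3, 215.6, 191.4]
tweezers 0.31 [384.2, 147.5, 409.7, 170.4]
bin 0.6 [311.3, 121.0, 367.3, 199.0]
bin_pedal 0.51 [333.0, 171.4, 348.6, 196.3]
bin_pedal 0.5 [200.1, 136.2, 219.7, 190.9]
bin_flap 0.98 [317.3, 124.4, 364.6, 166.9]
[[0.756, -0.329, 0.566, -0.461], [-0.655, -0.373, 0.657, -1.1], [-0.005, -0.867, -0.497, 0.964], [0.0, 0.0, 0.0, 1.0]]
```

View pics/top.png

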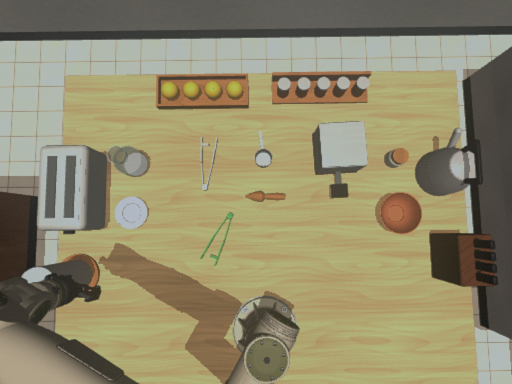

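View pics/side.png

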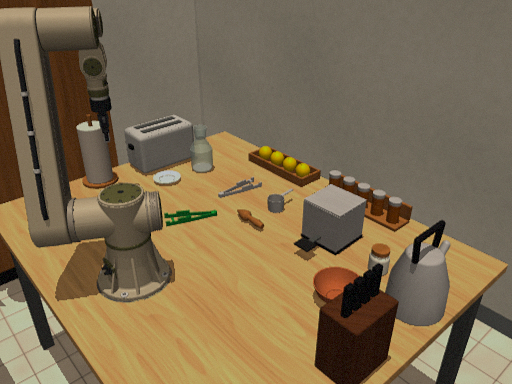

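The top view shows the steel tweezers with their heel at about (205,187) and their tips at (202/217,138). The pedal is at (340,190), the shut flap at (342,146), and the green look-alike at (220,240). I'll zoom in for exact positions.

```bash
python3 - <<'E'
from h import *
t=read_camera("top");im=t["img"][:,:,::-1]
a=cv2.resize(im[130:200,180:250],(560,560),interpolation=cv2.INTER_CUBIC)
cv2.imwrite("pics/tz.png",a)
for n in ["bin_flap","bin_pedal","tweezers"]:
    for r in cut_out(n,"top"):
        m=r["region"].astype(np.uint8)
        cnt=max(cv2.findContours(m,0,1)[0],key=cv2.contourArea)
        z={"bin_flap":.155,"bin_pedal":.044,"tweezers":.024}[n]
        W=np.array([px2w(t,*q[0],z)[:2] for q in cnt],np.float32)
        print(n,r["confidence"],np.round(cv2.minAreaRect(W*1000)[0],0),np.round(cv2.minAreaRect(W*1000)[1],0),cv2.minAreaRect(W*1000)[2])
for n,uv,z in [("heel",(205,187),.02),("tipL",(202,138),.02),("tipR",(217,138),.02),("pad",(340,190),.044),("cupcentre",(263,160),.05),("reamer",(266,197),.03),("jar",(398,157),.08),("bowl",(401,213),.05),("carafe",(133,163),.05),("saucer",(131,212),.01)]:
    print(n,np.round(px2w(t,*uv,z),3))
E
```

```text
bin_flap 0.76 [ 634. -269.] [150. 154.] 2.0932695865631104
bin_pedal 0.54 [ 513. -274.] [57. 90.] 89.19054412841797
tweezers 0.58 [258. 173.] [21. 11.] 56.08827590942383
tweezers 0.53 [535. 208.] [29. 77.] 80.5822525024414
heel [0.509 0.21  0.02 ]
tipL [0.692 0.221 0.02 ]
tipR [0.691 0.166 0.02 ]
pad [ 0.489 -0.278  0.044]
cupcentre [ 0.601 -0.003  0.05 ]
reamer [ 0.469 -0.012  0.03 ]
jar [ 0.599 -0.478  0.08 ]
bowl [ 0.403 -0.49   0.05 ]
carafe [0.596 0.464 0.05 ]
saucer [0.422 0.481 0.01 ]
```

View pics/tz.png

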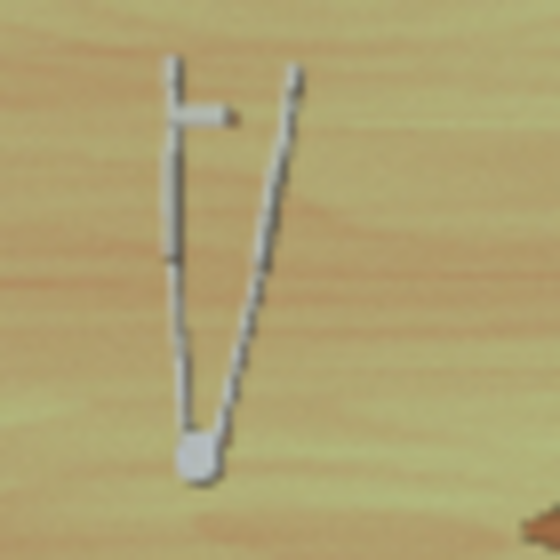

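The zoom shows the heel at full-image pixel (205.0,187.3) and the tip ends at (201.6,137.2) and (216.8,138.5). That puts the tweezers' origin near (0.622,0.200) with yaw about -0.09. The pad is near (0.489,-0.276). I'll press the pedal first, with the fingers shut.

Request:
servo_tool --deltas '[{"dx":24,"dy":-36,"rz":0.034,"fingers":1},{"dx":24,"dy":-36,"rz":0.034,"fingers":1},{"dx":25,"dy":-36,"rz":0.034,"fingers":1},{"dx":25,"dy":-36,"rz":0.034,"fingers":1},{"dx":25,"dy":-36,"rz":0.034,"fingers":1},{"dx":25,"dy":-36,"rz":0.034,"fingers":1},{"dx":25,"dy":-36,"rz":0.034,"fingers":1},{"dx":25,"dy":-36,"rz":0.034,"fingers":1}]'

```text
invalid input at $.deltas[0]: expected keys dx, dy, dz, rx, ry, rz, fingers
```

Request:
servo_tool --deltas '[{"dx":6,"dy":-37,"fingers":1},{"dx":6,"dy":-37,"fingers":1},{"dx":6,"dy":-37,"fingers":1},{"dx":6,"dy":-37,"fingers":1},{"dx":6,"dy":-37,"fingers":1},{"dx":6,"dy":-37,"fingers":1},{"dx":6,"dy":-37,"fingers":1},{"dx":6,"dy":-37,"fingers":1}]'

```text
invalid input at $.deltas[0]: expected keys dx, dy, dz, rx, ry, rz, fingers
```

Request:
servo_tool --deltas '[{"dx":6,"dy":-38,"fingers":1},{"dx":6,"dy":-38,"fingers":1},{"dx":6,"dy":-38,"fingers":1},{"dx":6,"dy":-38,"fingers":1},{"dx":6,"dy":-38,"fingers":1},{"dx":6,"dy":-38,"fingers":1},{"fingers":1},{"fingers":1}]'

```text
invalid input at $.deltas[0]: expected keys dx, dy, dz, rx, ry, rz, fingers
```

All keys are required.

Request:
servo_tool --deltas '[{"dx":24,"dy":-36,"dz":0,"rx":0,"ry":0,"rz":0.034,"fingers":1},{"dx":24,"dy":-36,"dz":0,"rx":0,"ry":0,"rz":0.034,"fingers":1},{"dx":25,"dy":-36,"dz":0,"rx":0,"ry":0,"rz":0.034,"fingers":1},{"dx":25,"dy":-36,"dz":0,"rx":0,"ry":0,"rz":0.034,"fingers":1},{"dx":25,"dy":-36,"dz":0,"rx":0,"ry":0,"rz":0.034,"fingers":1},{"dx":25,"dy":-36,"dz":0,"rx":0,"ry":0,"rz":0.034,"fingers":1},{"dx":25,"dy":-36,"dz":0,"rx":0,"ry":0,"rz":0.034,"fingers":1},{"dx":25,"dy":-36,"dz":0,"rx":0,"ry":0,"rz":0.034,"fingers":1}]'

```text
clock: 1.3
tcp_pos: [0.4034, 0.2478, 0.3042]
orientation: [0.0, 0.045, 0.999, 0.0]
wrist_force: [0.7, 0.2, 0.3]
finger_gap: 0.0002
```

Request:
servo_tool --deltas '[{"dx":6,"dy":-37,"dz":0,"rx":0,"ry":0,"rz":0,"fingers":1},{"dx":6,"dy":-37,"dz":0,"rx":0,"ry":0,"rz":0,"fingers":1},{"dx":6,"dy":-37,"dz":0,"rx":0,"ry":0,"rz":0,"fingers":1},{"dx":6,"dy":-37,"dz":0,"rx":0,"ry":0,"rz":0,"fingers":1},{"dx":6,"dy":-37,"dz":0,"rx":0,"ry":0,"rz":0,"fingers":1},{"dx":6,"dy":-37,"dz":0,"rx":0,"ry":0,"rz":0,"fingers":1},{"dx":6,"dy":-37,"dz":0,"rx":0,"ry":0,"rz":0,"fingers":1},{"dx":6,"dy":-37,"dz":0,"rx":0,"ry":0,"rz":0,"fingers":1}]'

```text
clock: 2.1
tcp_pos: [0.4507, -0.0482, 0.3042]
orientation: [0.0, 0.046, 0.999, 0.0]
wrist_force: [1.0, 1.3, 0.4]
finger_gap: -0.0
```

Request:
servo_tool --deltas '[{"dx":6,"dy":-38,"dz":0,"rx":0,"ry":0,"rz":0,"fingers":1},{"dx":6,"dy":-38,"dz":0,"rx":0,"ry":0,"rz":0,"fingers":1},{"dx":6,"dy":-38,"dz":0,"rx":0,"ry":0,"rz":0,"fingers":1},{"dx":6,"dy":-38,"dz":0,"rx":0,"ry":0,"rz":0,"fingers":1},{"dx":6,"dy":-38,"dz":0,"rx":0,"ry":0,"rz":0,"fingers":1},{"dx":6,"dy":-38,"dz":0,"rx":0,"ry":0,"rz":0,"fingers":1},{"dx":0,"dy":0,"dz":0,"rx":0,"ry":0,"rz":0,"fingers":1},{"dx":0,"dy":0,"dz":0,"rx":0,"ry":0,"rz":0,"fingers":1}]'

```text
clock: 2.9
tcp_pos: [0.4864, -0.2753, 0.3035]
orientation: [-0.0, 0.047, 0.999, 0.0]
wrist_force: [-0.1, 0.3, 0.2]
finger_gap: 0.0003
```

Request:
servo_tool --deltas '[{"dx":-2,"dy":0,"dz":-40,"rx":0,"ry":0,"rz":0,"fingers":1},{"dx":0,"dy":0,"dz":-40,"rx":0,"ry":0,"rz":0,"fingers":1},{"dx":0,"dy":0,"dz":-40,"rx":0,"ry":0,"rz":0,"fingers":1},{"dx":0,"dy":0,"dz":-35,"rx":0,"ry":0,"rz":0,"fingers":1},{"dx":0,"dy":0,"dz":-20,"rx":0,"ry":0,"rz":0,"fingers":1},{"dx":0,"dy":0,"dz":-5,"rx":0,"ry":0,"rz":0,"fingers":1},{"dx":0,"dy":0,"dz":0,"rx":0,"ry":0,"rz":0,"fingers":1}]'

```text
clock: 3.6
tcp_pos: [0.4844, -0.2734, 0.1238]
orientation: [-0.001, 0.045, 0.999, 0.001]
wrist_force: [-0.3, 0.4, 0.9]
finger_gap: -0.0001
```

Request:
servo_tool --deltas '[{"dx":0,"dy":0,"dz":-3,"rx":0,"ry":0,"rz":0,"fingers":1},{"dx":0,"dy":0,"dz":-3,"rx":0,"ry":0,"rz":0,"fingers":1},{"dx":0,"dy":0,"dz":-3,"rx":0,"ry":0,"rz":0,"fingers":1},{"dx":0,"dy":0,"dz":-3,"rx":0,"ry":0,"rz":0,"fingers":1},{"dx":0,"dy":0,"dz":0,"rx":0,"ry":0,"rz":0,"fingers":1}]'

```text
clock: 4.1
tcp_pos: [0.4852, -0.2751, 0.1142]
orientation: [0.001, 0.046, 0.999, -0.001]
wrist_force: [-3.1, 3.2, 12.9]
finger_gap: 0.0001
```

Request:
servo_tool --deltas '[{"dx":0,"dy":0,"dz":-3,"rx":0,"ry":0,"rz":0,"fingers":1},{"dx":0,"dy":0,"dz":-3,"rx":0,"ry":0,"rz":0,"fingers":1},{"dx":0,"dy":0,"dz":-3,"rx":0,"ry":0,"rz":0,"fingers":1},{"dx":0,"dy":0,"dz":0,"rx":0,"ry":0,"rz":0,"fingers":1}]'

```text
clock: 4.5
tcp_pos: [0.4851, -0.2751, 0.1046]
orientation: [0.001, 0.046, 0.999, -0.001]
wrist_force: [-0.7, 1.8, 7.1]
finger_gap: -0.0002
```

Request:
servo_tool --deltas '[{"dx":0,"dy":0,"dz":-2,"rx":0,"ry":0,"rz":0,"fingers":1},{"dx":0,"dy":0,"dz":-2,"rx":0,"ry":0,"rz":0,"fingers":1},{"dx":0,"dy":0,"dz":0,"rx":0,"ry":0,"rz":0,"fingers":1},{"dx":0,"dy":0,"dz":0,"rx":0,"ry":0,"rz":0,"fingers":1}]'

```text
clock: 4.9
tcp_pos: [0.4853, -0.2751, 0.1004]
orientation: [0.001, 0.046, 0.999, -0.001]
wrist_force: [-0.7, 1.0, 6.7]
finger_gap: -0.0001
```

Request:
servo_tool --deltas '[{"dx":0,"dy":0,"dz":-1,"rx":0,"ry":0,"rz":0,"fingers":1},{"dx":0,"dy":0,"dz":-1,"rx":0,"ry":0,"rz":0,"fingers":1},{"dx":0,"dy":0,"dz":0,"rx":0,"ry":0,"rz":0,"fingers":1},{"dx":0,"dy":0,"dz":0,"rx":0,"ry":0,"rz":0,"fingers":1}]'

```text
clock: 5.3
tcp_pos: [0.4854, -0.2751, 0.0998]
orientation: [0.001, 0.046, 0.999, -0.001]
wrist_force: [-4.8, 3.6, 16.7]
finger_gap: -0.0002
```

```bash
python3 - <<'E'
from h import *
t=read_camera("side");im=t["img"][:,:,::-1]
cv2.imwrite("pics/s2.png",cv2.resize(im[150:290,240:440],(800,560),interpolation=cv2.INTER_CUBIC))
E
```

```text
(no output)
```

View pics/s2.png

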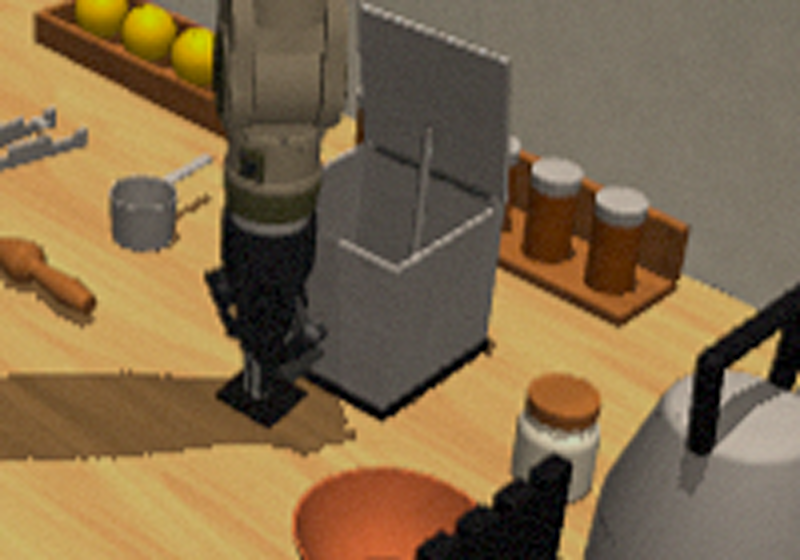

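The flap is up and the force jumped while the tool stalled, so the pedal is on its stop. I'll press slightly more to be sure, then release.

Request:
servo_tool --deltas '[{"dx":0,"dy":0,"dz":-1,"rx":0,"ry":0,"rz":0,"fingers":1},{"dx":0,"dy":0,"dz":0,"rx":0,"ry":0,"rz":0,"fingers":1},{"dx":0,"dy":0,"dz":0,"rx":0,"ry":0,"rz":0,"fingers":1},{"dx":0,"dy":0,"dz":0,"rx":0,"ry":0,"rz":0,"fingers":1}]'

```text
clock: 5.75
tcp_pos: [0.4854, -0.2751, 0.0995]
orientation: [0.002, 0.046, 0.999, -0.001]
wrist_force: [-5.2, 3.6, 21.2]
finger_gap: 0.0002
```

Request:
servo_tool --deltas '[{"dx":0,"dy":0,"dz":6,"rx":0,"ry":0,"rz":0,"fingers":1},{"dx":0,"dy":0,"dz":10,"rx":0,"ry":0,"rz":0,"fingers":1},{"dx":0,"dy":0,"dz":15,"rx":0,"ry":0,"rz":0,"fingers":1},{"dx":0,"dy":0,"dz":30,"rx":0,"ry":0,"rz":0,"fingers":1},{"dx":0,"dy":0,"dz":40,"rx":0,"ry":0,"rz":0,"fingers":1},{"dx":0,"dy":0,"dz":40,"rx":0,"ry":0,"rz":0,"fingers":1},{"dx":0,"dy":0,"dz":40,"rx":0,"ry":0,"rz":0,"fingers":1},{"dx":0,"dy":0,"dz":0,"rx":0,"ry":0,"rz":0,"fingers":1}]'

```text
clock: 6.55
tcp_pos: [0.4866, -0.2762, 0.2834]
orientation: [0.004, 0.046, 0.999, -0.003]
wrist_force: [1.8, -0.5, 0.1]
finger_gap: -0.0001
```

Request:
servo_tool --deltas '[{"dx":0,"dy":38,"dz":0,"rx":0,"ry":0,"rz":0,"fingers":-1},{"dx":0,"dy":38,"dz":0,"rx":0,"ry":0,"rz":0,"fingers":-1},{"dx":5,"dy":38,"dz":0,"rx":0,"ry":0,"rz":0,"fingers":-1},{"dx":10,"dy":38,"dz":0,"rx":0,"ry":0,"rz":0,"fingers":-1},{"dx":10,"dy":38,"dz":0,"rx":0,"ry":0,"rz":0,"fingers":-1},{"dx":12,"dy":38,"dz":0,"rx":0,"ry":0,"rz":0,"fingers":-1},{"dx":12,"dy":38,"dz":0,"rx":0,"ry":0,"rz":0,"fingers":-1},{"dx":12,"dy":38,"dz":0,"rx":0,"ry":0,"rz":0,"fingers":-1}]'

```text
clock: 7.35
tcp_pos: [0.5457, 0.031, 0.2766]
orientation: [-0.0, 0.046, 0.999, 0.0]
wrist_force: [1.4, -0.5, 0.2]
finger_gap: 0.0854
```

Request:
servo_tool --deltas '[{"dx":15,"dy":35,"dz":0,"rx":0,"ry":0,"rz":0,"fingers":-1},{"dx":15,"dy":35,"dz":0,"rx":0,"ry":0,"rz":0,"fingers":-1},{"dx":15,"dy":35,"dz":0,"rx":0,"ry":0,"rz":0,"fingers":-1},{"dx":15,"dy":35,"dz":0,"rx":0,"ry":0,"rz":0,"fingers":-1},{"dx":15,"dy":30,"dz":0,"rx":0,"ry":0,"rz":0,"fingers":-1},{"dx":0,"dy":0,"dz":0,"rx":0,"ry":0,"rz":0,"fingers":-1},{"dx":0,"dy":0,"dz":0,"rx":0,"ry":0,"rz":0,"fingers":-1}]'

```text
clock: 8.05
tcp_pos: [0.6203, 0.1999, 0.2758]
orientation: [-0.001, 0.045, 0.999, -0.0]
wrist_force: [0.2, -0.1, 0.1]
finger_gap: 0.0856
```

```bash
python3 - <<'E'
from h import *
s=env.get_state();w=read_camera("wrist")
print(s["tcp_pos"],s["orientation"],s["finger_gap"])
print(np.round(w["hand_eye"],4).tolist(),np.array(w["intrinsics"]).tolist())
np.savez("w1.npz",**{k:np.array(v) for k,v in w.items()},p=s["tcp_pos"],q=s["orientation"])
cv2.imwrite("pics/w1.png",cv2.resize(w["img"][:,:,::-1],(768,576),interpolation=cv2.INTER_CUBIC))
E
```

```text
[0.6203368  0.19994822 0.2758009 ] [-8.33911246e-04  4.51747589e-02  9.98978705e-01 -3.03750769e-04] 0.08555033254018367
[[-0.0015, -0.9596, -0.2812, 0.072], [1.0, -0.0016, 0.0003, -0.0001], [-0.0007, -0.2812, 0.9597, -0.069], [0.0, 0.0, 0.0, 1.0]] [[297.3186396354542, 0.0, 257.3725918474849], [0.0, 297.3186396354542, 194.8815919500205], [0.0, 0.0, 1.0]]
```

View pics/w1.png

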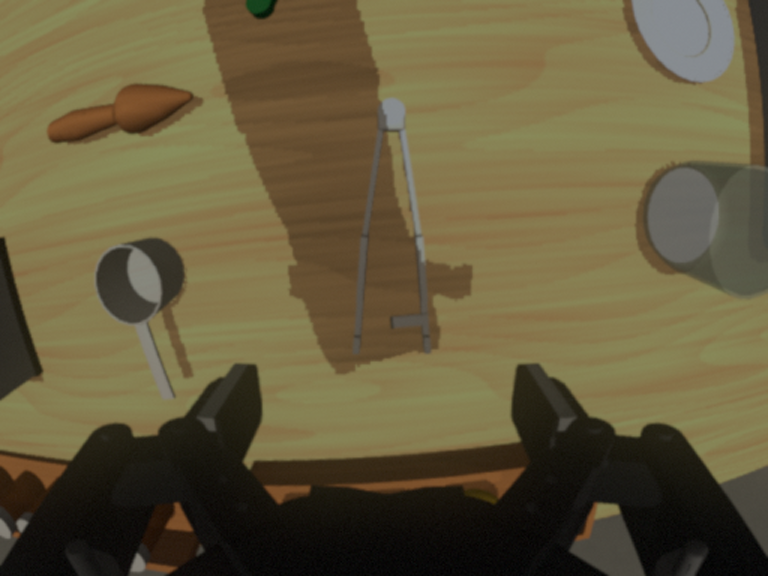

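The wrist view shows the heel at (392,113) of the 1.5x picture, the tips at (357,350) and (427,350), and the back ends of the panels at (364,237) and (420,237). I'll project these to world coordinates.

```bash
cat >> h.py <<'E'
from scipy.spatial.transform import Rotation as R
def wr2w(w,p,q,u,v,z):
    K=np.array(w["intrinsics"]);H=np.array(w["hand_eye"])
    d=np.array([(u-K[0,2]),(v-K[1,2])]);r=np.linalg.norm(d);th=r/K[0,0]
    ray=np.array([*(d/r*np.sin(th)),np.cos(th)])
    Rt=R.from_quat([q[1],q[2],q[3],q[0]]).as_matrix()
    D=Rt@H[:3,:3]@ray;o=Rt@H[:3,3]+np.array(p)
    return o+D*(z-o[2])/D[2]
E
python3 - <<'E'
from h import *
w=np.load("w1.npz")
f=lambda u,v:wr2w(w,w["p"],w["q"],(u+.5)/1.5-.5,(v+.5)/1.5-.5,.022)[:2]
h,l,r=f(392,113),f(427,351),f(357,351)
m=(l+r)/2;d=m-h;yaw=np.arctan2(d[1],d[0]);u=d/np.hypot(*d)
print(h,l,r,"len",np.hypot(*d),"yaw",yaw,"origin",m-.07*u)
pb=[f(364,237),f(420,237)];print("panel back mid",np.mean(pb,0),"->origin",np.mean(pb,0)+.025*u)
print("tool y yaw",np.arctan2(*(R.from_quat(np.r_[w["q"][1:],w["q"][0]]).as_matrix()[[1,0],1])))
E
```

```text
[0.51056223 0.21401073] [0.69326359 0.22544552] [0.68811783 0.17034423] len 0.18084797638851294 yaw -0.08923110069628826 origin [0.6209692  0.20413277]
panel back mid [0.60054587 0.20585973] ->origin [0.62544641 0.20363191]
tool y yaw 1.4804165737458725
```

The wrist and top estimates agree: origin about (0.622,0.203), and the tool yaw matches. I'll descend.

Request:
servo_tool --deltas '[{"dx":2,"dy":3,"dz":-30,"rx":0,"ry":0,"rz":0,"fingers":-1},{"dx":0,"dy":0,"dz":-35,"rx":0,"ry":0,"rz":0,"fingers":-1},{"dx":0,"dy":0,"dz":-35,"rx":0,"ry":0,"rz":0,"fingers":-1},{"dx":0,"dy":0,"dz":-35,"rx":0,"ry":0,"rz":0,"fingers":-1},{"dx":0,"dy":0,"dz":-30,"rx":0,"ry":0,"rz":0,"fingers":-1},{"dx":0,"dy":0,"dz":-20,"rx":0,"ry":0,"rz":0,"fingers":-1},{"dx":0,"dy":0,"dz":-14,"rx":0,"ry":0,"rz":0,"fingers":-1},{"dx":0,"dy":0,"dz":0,"rx":0,"ry":0,"rz":0,"fingers":-1}]'

```text
clock: 8.9
tcp_pos: [0.6211, 0.201, 0.076]
orientation: [-0.002, 0.047, 0.999, -0.0]
wrist_force: [-1.1, -0.2, 0.3]
finger_gap: 0.0854
```

Request:
servo_tool --deltas '[{"dx":0,"dy":0,"dz":0,"rx":0,"ry":0,"rz":0,"fingers":-0.3},{"dx":0,"dy":0,"dz":0,"rx":0,"ry":0,"rz":0,"fingers":-0.3},{"dx":0,"dy":0,"dz":0,"rx":0,"ry":0,"rz":0,"fingers":-0.3},{"dx":0,"dy":0,"dz":0,"rx":0,"ry":0,"rz":0,"fingers":-0.3}]' --newtons 25

```text
clock: 9.3
tcp_pos: [0.6232, 0.2026, 0.0791]
orientation: [0.001, 0.046, 0.999, 0.0]
wrist_force: [0.4, -0.3, -0.3]
finger_gap: 0.0554
```

The fingers map linearly, so a 30 mm gap is a closure of about 0.295. I'll drop 3 mm and close gradually.

Request:
servo_tool --deltas '[{"dx":0,"dy":0,"dz":-3,"rx":0,"ry":0,"rz":0,"fingers":-0.2},{"dx":0,"dy":0,"dz":0,"rx":0,"ry":0,"rz":0,"fingers":-0.15},{"dx":0,"dy":0,"dz":0,"rx":0,"ry":0,"rz":0,"fingers":-0.1},{"dx":0,"dy":0,"dz":0,"rx":0,"ry":0,"rz":0,"fingers":-0.05},{"dx":0,"dy":0,"dz":0,"rx":0,"ry":0,"rz":0,"fingers":0.0},{"dx":0,"dy":0,"dz":0,"rx":0,"ry":0,"rz":0,"fingers":0.05},{"dx":0,"dy":0,"dz":0,"rx":0,"ry":0,"rz":0,"fingers":0.1},{"dx":0,"dy":0,"dz":0,"rx":0,"ry":0,"rz":0,"fingers":0.15}]'

```text
clock: 10.1
tcp_pos: [0.6236, 0.2026, 0.0765]
orientation: [0.001, 0.046, 0.999, 0.0]
wrist_force: [-1.5, 0.0, 8.6]
finger_gap: 0.0363
```

Request:
servo_tool --deltas '[{"dx":0,"dy":0,"dz":0,"rx":0,"ry":0,"rz":0,"fingers":0.2},{"dx":0,"dy":0,"dz":0,"rx":0,"ry":0,"rz":0,"fingers":0.25},{"dx":0,"dy":0,"dz":0,"rx":0,"ry":0,"rz":0,"fingers":0.295},{"dx":0,"dy":0,"dz":0,"rx":0,"ry":0,"rz":0,"fingers":0.295},{"dx":0,"dy":0,"dz":0,"rx":0,"ry":0,"rz":0,"fingers":0.295},{"dx":0,"dy":0,"dz":0,"rx":0,"ry":0,"rz":0,"fingers":0.295}]'

```text
clock: 10.7
tcp_pos: [0.6238, 0.2027, 0.0769]
orientation: [0.002, 0.046, 0.999, 0.0]
wrist_force: [-0.8, 0.0, 10.1]
finger_gap: 0.0302
```

Request:
servo_tool --deltas '[{"dx":0,"dy":0,"dz":5,"rx":0,"ry":0,"rz":0,"fingers":0.295},{"dx":0,"dy":0,"dz":10,"rx":0,"ry":0,"rz":0,"fingers":0.295},{"dx":0,"dy":0,"dz":15,"rx":0,"ry":0,"rz":0,"fingers":0.295},{"dx":0,"dy":0,"dz":20,"rx":0,"ry":0,"rz":0,"fingers":0.295},{"dx":0,"dy":0,"dz":0,"rx":0,"ry":0,"rz":0,"fingers":0.295},{"dx":0,"dy":0,"dz":0,"rx":0,"ry":0,"rz":0,"fingers":0.295}]'

```text
clock: 11.3
tcp_pos: [0.6227, 0.2024, 0.125]
orientation: [0.0, 0.046, 0.999, 0.0]
wrist_force: [-0.7, -0.3, -1.3]
finger_gap: 0.0302
```

```bash
python3 - <<'E'
from h import *
s=env.get_state();w=read_camera("wrist")
print(s["tcp_pos"],s["orientation"],s["finger_gap"])
np.savez("w2.npz",**{k:np.array(v) for k,v in w.items()},p=s["tcp_pos"],q=s["orientation"])
i=w["img"][:,:,::-1]
cv2.imwrite("pics/w2.png",cv2.resize(i[90:384,150:362],(576,798),interpolation=cv2.INTER_CUBIC)[:600])
E
```

```text
[0.62270998 0.20242279 0.1249544 ] [2.36353963e-04 4.58772019e-02 9.98947052e-01 1.14305776e-04] 0.03022236938560149
```

View pics/w2.png

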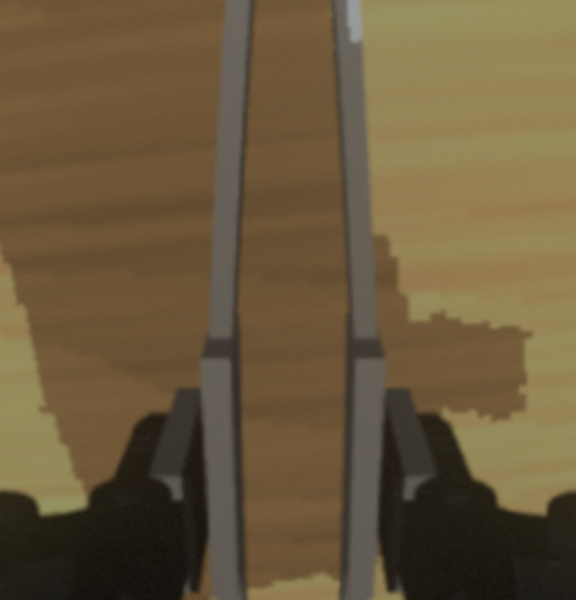

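```bash
python3 - <<'E'
from h import *
i=np.load("w2.npz")["img"][:,:,::-1]
a=cv2.resize(i[240:384,180:335],(620,576),interpolation=cv2.INTER_CUBIC)
cv2.imwrite("pics/w2b.png",cv2.convertScaleAbs(a,alpha=1.6,beta=10))
E
```

```text
(no output)
```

View pics/w2b.png

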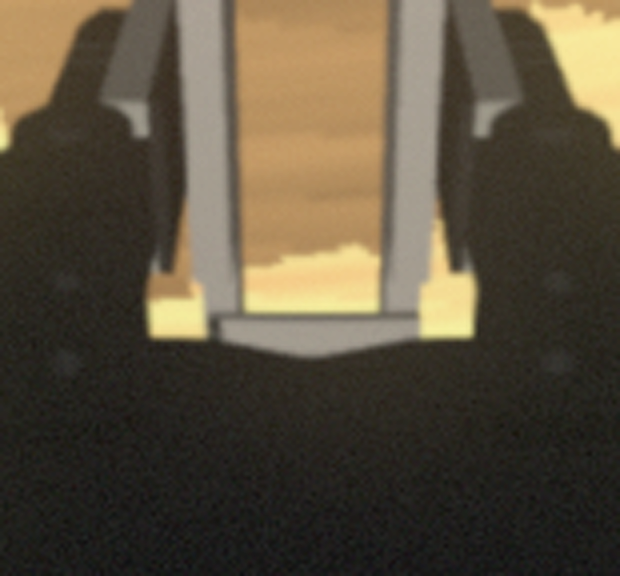

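The gauge tongue's end (about (208,328)) is flush with the right arm's outer face and the arms are parallel. The tweezers are held at the mark, so I'll lift and carry them over.

Request:
servo_tool --deltas '[{"dx":0,"dy":0,"dz":12,"rx":0,"ry":0,"rz":0,"fingers":0.295},{"dx":-5,"dy":0,"dz":24,"rx":0,"ry":0,"rz":0,"fingers":0.295},{"dx":-13,"dy":0,"dz":28,"rx":0,"ry":0,"rz":0,"fingers":0.295},{"dx":-15,"dy":-5,"dz":28,"rx":0,"ry":0,"rz":0,"fingers":0.295},{"dx":-15,"dy":-12,"dz":28,"rx":0,"ry":0,"rz":0,"fingers":0.295},{"dx":-15,"dy":-20,"dz":20,"rx":0,"ry":0,"rz":0,"fingers":0.295},{"dx":-15,"dy":-25,"dz":10,"rx":0,"ry":0,"rz":0,"fingers":0.295},{"dx":-15,"dy":-28,"dz":0,"rx":0,"ry":0,"rz":0,"fingers":0.295}]'

```text
clock: 12.15
tcp_pos: [0.5296, 0.1121, 0.277]
orientation: [0.002, 0.045, 0.999, 0.0]
wrist_force: [0.5, -0.9, -0.7]
finger_gap: 0.0303
```

Request:
servo_tool --deltas '[{"dx":0,"dy":-28,"dz":0,"rx":0,"ry":0,"rz":0,"fingers":0.295},{"dx":0,"dy":-28,"dz":0,"rx":0,"ry":0,"rz":0,"fingers":0.295},{"dx":0,"dy":-28,"dz":0,"rx":0,"ry":0,"rz":0,"fingers":0.295},{"dx":0,"dy":-28,"dz":0,"rx":0,"ry":0,"rz":0,"fingers":0.295},{"dx":0,"dy":-28,"dz":0,"rx":0,"ry":0,"rz":0,"fingers":0.295},{"dx":0,"dy":-28,"dz":0,"rx":0,"ry":0,"rz":0,"fingers":0.295},{"dx":0,"dy":-28,"dz":0,"rx":0,"ry":0,"rz":0,"fingers":0.295},{"dx":0,"dy":-28,"dz":0,"rx":0,"ry":0,"rz":0,"fingers":0.295}]'

```text
clock: 12.95
tcp_pos: [0.5292, -0.1127, 0.2749]
orientation: [-0.0, 0.046, 0.999, 0.0]
wrist_force: [0.1, -0.8, -0.5]
finger_gap: 0.0304
```

Request:
servo_tool --deltas '[{"dx":0,"dy":-28,"dz":0,"rx":0,"ry":0,"rz":0,"fingers":0.295},{"dx":0,"dy":-28,"dz":0,"rx":0,"ry":0,"rz":0,"fingers":0.295},{"dx":0,"dy":-28,"dz":0,"rx":0,"ry":0,"rz":0,"fingers":0.295},{"dx":0,"dy":-25,"dz":0,"rx":0,"ry":0,"rz":0,"fingers":0.295},{"dx":0,"dy":-20,"dz":0,"rx":0,"ry":0,"rz":0,"fingers":0.295},{"dx":0,"dy":-12,"dz":0,"rx":0,"ry":0,"rz":0,"fingers":0.295},{"dx":0,"dy":0,"dz":0,"rx":0,"ry":0,"rz":0,"fingers":0.295},{"dx":0,"dy":0,"dz":0,"rx":0,"ry":0,"rz":0,"fingers":0.295}]'

```text
clock: 13.75
tcp_pos: [0.5295, -0.252, 0.2748]
orientation: [-0.0, 0.046, 0.999, 0.0]
wrist_force: [-0.1, 0.2, -0.3]
finger_gap: 0.0299
```

Request:
servo_tool --deltas '[{"dx":6,"dy":-4,"dz":0,"rx":0,"ry":0,"rz":0,"fingers":0.295},{"dx":10,"dy":-4,"dz":0,"rx":0,"ry":0,"rz":0,"fingers":0.295},{"dx":10,"dy":-4,"dz":0,"rx":0,"ry":0,"rz":0,"fingers":0.295},{"dx":8,"dy":0,"dz":0,"rx":0,"ry":0,"rz":0,"fingers":0.295},{"dx":0,"dy":0,"dz":0,"rx":0,"ry":0,"rz":0,"fingers":0.295},{"dx":0,"dy":0,"dz":0,"rx":0,"ry":0,"rz":0,"fingers":0.295},{"dx":0,"dy":0,"dz":0,"rx":0,"ry":0,"rz":0,"fingers":0.295}]'

```text
clock: 14.45
tcp_pos: [0.5634, -0.2641, 0.2749]
orientation: [-0.0, 0.046, 0.999, 0.0]
wrist_force: [-0.4, -0.9, -0.7]
finger_gap: 0.0302
```

```bash
python3 - <<'E'
from h import *
s=env.get_state();w=read_camera("wrist");t=read_camera("side")
print(s["tcp_pos"],s["orientation"],s["finger_gap"],s["wrist_force"])
print("mid/mouth px side",w2px(t,[s["tcp_pos"][0]+.0657,s["tcp_pos"][1]-.006,s["tcp_pos"][2]-.068]),w2px(t,[.634,-.269,.15]))
a=cv2.resize(t["img"][90:260,270:400],(459,600),interpolation=cv2.INTER_CUBIC)
i=cv2.convertScaleAbs(w["img"][180:384,200:315],alpha=1.6,beta=10)
b=cv2.resize(i,(338,600),interpolation=cv2.INTER_CUBIC)
cv2.imwrite("pics/f.png",np.hstack([a,b])[:,:,::-1])
E
```

```text
[ 0.56335274 -0.26413917  0.27488983] [-2.57933562e-04  4.56735654e-02  9.98956373e-01  1.53272727e-04] 0.030199841003635784 [-0.35932591 -0.89532821 -0.70280547]
mid/mouth px side [335.8595554  186.47421774] [335.09355732 200.46868731]
```

View pics/f.png

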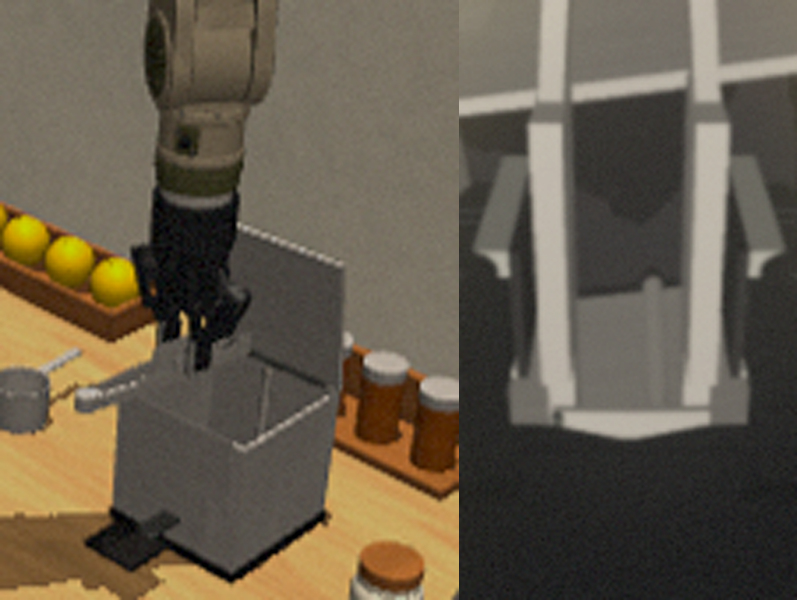

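The side crop shows the flap open, the pedal up and the tweezers above the rim. The wrist crop shows the tongue flush at about (558,415). I'll hold for 0.8 s, check the heel for tilt, and hand in.

Request:
servo_tool --deltas '[{"dx":0,"dy":0,"dz":0,"rx":0,"ry":0,"rz":0,"fingers":0.295},{"dx":0,"dy":0,"dz":0,"rx":0,"ry":0,"rz":0,"fingers":0.295},{"dx":0,"dy":0,"dz":0,"rx":0,"ry":0,"rz":0,"fingers":0.295},{"dx":0,"dy":0,"dz":0,"rx":0,"ry":0,"rz":0,"fingers":0.295},{"dx":0,"dy":0,"dz":0,"rx":0,"ry":0,"rz":0,"fingers":0.295},{"dx":0,"dy":0,"dz":0,"rx":0,"ry":0,"rz":0,"fingers":0.295},{"dx":0,"dy":0,"dz":0,"rx":0,"ry":0,"rz":0,"fingers":0.295},{"dx":0,"dy":0,"dz":0,"rx":0,"ry":0,"rz":0,"fingers":0.295}]'

```text
clock: 15.35
tcp_pos: [0.5636, -0.2646, 0.2749]
orientation: [-0.0, 0.046, 0.999, 0.0]
wrist_force: [-0.1, 0.2, -1.3]
finger_gap: 0.0304
```

```bash
python3 - <<'E'
from h import *
t=read_camera("side");s=env.get_state();p=s["tcp_pos"]
print("heel predicted px",w2px(t,[p[0]-.11,p[1]+.01,p[2]-.065]),"seen ~",(270+90/3.53,90+400/3.53),s["finger_gap"],np.abs(s["qvel"]).max())
t=read_camera("top")
for n in ["bin_flap","bin_pedal"]:
    for r in cut_out(n,"top")[:1]: print(n,r["confidence"],r["extent"])
E
```

```text
heel predicted px [295.60263359 201.99805373] seen ~ (295.49575070821527, 203.314447592068) 0.030217899043696154 0.0020453141707731607
bin_flap 0.55 [320.3, 115.9, 365.0, 125.1]
bin_pedal 0.6 [340.9, 141.8, 355.3, 148.5]
```

The heel is within 1.5 px of where it should be, so the tweezers are level. The flap is open and everything is still.

```bash
python3 -c "
from h import *
print(job.hand_in())"
```

```text
the job is handed in; nothing more can be done
None
```

The job is handed in at about 15.5 s of the 64 s allowed, with the tweezers still held at their mark over the open bin. The hand-in gave no verdict.

- **Pedal:** I pressed it with the shut fingers until the tool stalled and the force jumped from 6.7 to about 17 N, so it was on its stop. I held it there about 0.8 s (up to 21 N) and let it go. The pictures show the flap staying open and the pedal back up.
- **Tweezers:** I gripped them on the panels with the finger opening set to 30 mm; it measured 30.2 mm. The wrist pictures show the arms parallel and the gauge tongue's end flush with the right arm's outer face.
- **Final hold:** From the arm's position, the tips are about 5 mm from the mouth's middle and about 57 mm above the rim. The heel is within 1.5 pixels of where it should be, so the tweezers are level, and the arm is still.
- **Not measured directly:** The tip gap comes from the finger opening and the gauge, because the gripper hid the tips. I also had no direct reading of the pedal or flap angles. The last network check for the pedal marked a spot at the bin's mouth, probably the lifting rod, so I relied on the side picture there.
- **Other things:** The fingertips pressed the work surface with about 10 N while closing. I saw nothing else move, but made no final check of the other things' positions.

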